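# Index the handle table to the crimping head and start the crimp

### The job

Turn the notched table of the green crimping machine until the one knife handle that wears a collar and tang stands in front of the head's two jaws and the table has clicked into its notch there. Only then press the square key (clamp) fully down and let it go, and after it press the round key (start) fully down and let it go. Leave the knives, block, hammer, jar and brush where they lie.

Things in the scene. Friction and masses are not known exactly. Their poses are not given: they have to be found in the camera images.
- bar (a point): centre of the black grip bar over the turntable's middle: 100 mm long, 18 mm thick, 30 mm high, level, on a thin upright shaft 17 mm thick. The point is on the axis, 161 mm above the bench; y along the bar, towards the collared handle, z up. Turning the bar turns the table. The bar's ends, 50 mm from the axis, point at two opposite handles.
- plate (a point): centre of the turntable's top, 60 mm above the bench: an aluminium disc 200 mm across, turning on an upright axis. Six bark-covered knife handles, 28 mm thick, stand fixed on it 60 degrees apart, 78 mm from the axis; five are bare, flat tops 135 mm above the bench. A sprung roller holds it in a notch every 60 degrees (0.3 N m to break out) and pulls it into the nearest one.
- collar (a point): centre of the brass collar (32 mm across, 20 mm high) on top of the one collared handle, 145 mm above the bench, 78 mm from the axis; a flat steel tang 14 mm wide and 4 mm thick stands on it, up to 183 mm. Turns with the table.
- crimp_point (a point): fixed point where the collar must stand, 145 mm above the bench, 78 mm from the table's axis; its y axis points from the axis to the green head. The head is a block 100 mm wide, 105 mm deep, 190 mm tall, from 127 mm outward of the axis; its two steel jaws reach in to 99 mm from the axis.
- turntable (a joint): angle of the table, rad, growing anticlockwise seen from above; 0 when the collared handle is at the jaws; notches at every multiple of 1.047. It starts one or two notches away, near -1.05 or -2.09. It may be turned either way, up to 6.2.
- square_top (a point): centre of the top face of the square key (clamp), black, 44 x 44 mm, 76 mm above the bench when up; on a grey box 84 x 84 x 55 mm; z up. It goes 8 mm down, about 5 N at the bottom, and springs back.
- round_top (a point): centre of the top of the round mushroom key (start), black, 50 mm across, 76 mm above the bench when up; on a grey box 84 x 84 x 55 mm just like the other; z up. It goes 8 mm down, about 5 N at the bottom, and springs back.
- square_key (a joint): travel of the square key, m: 0 up, 0.008 fully down
- round_key (a joint): travel of the round key, m: 0 up, 0.008 fully down
- knife_a: a finished knife, 205 mm long (bark handle 28 mm thick, brass collar, blade), lying flat; bystander; origin on the bench under the collar, x towards the blade tip; between machine and keys, pointing away from the robot
- knife_b: a finished knife, 205 mm long (bark handle 28 mm thick, brass collar, blade), lying flat; bystander; origin on the bench under the collar, x towards the blade tip; on the far side
- walnut_block: dark wood block 50 x 140 x 40 mm high; bystander; origin under its centre
- hammer: hammer 260 mm long, lying right of the keys; bystander; origin on the bench under it
- glue_jar: closed jar 68 mm across, 90 mm high, on the far side; bystander; origin under its centre
- brush: hand brush 200 mm long, lying on the left beyond the machine; bystander; origin on the bench under it
Things that resemble listed ones, but are neither listed nor needed, are in the scene too. What is shaped like the part that bears square_top but blue is not meant.

How it is judged (in metres and radians):
On the way, in this order (a step that is already met when the one before it is completed fails the run):
1. the collared handle stands at the jaws, within 6 mm, and the table is at rest (horizontal distance between collar and crimp_point below 0.006 m and velocity of joint turntable between -0.1 and 0.1 rad/s), for 0.3 s.
2. the square key is pressed down, at least 5.5 of its 8 mm, with the collared handle at the jaws (value of joint square_key above 0.0055 m and horizontal distance between collar and crimp_point below 0.006 m), for 0.05 s.
3. the square key is up again (value of joint square_key below 0.002 m).
4. the round key is pressed down, at least 5.5 of its 8 mm, with the collared handle at the jaws (value of joint round_key above 0.0055 m and horizontal distance between collar and crimp_point below 0.006 m), for 0.05 s.
At the end, for the whole second after the job is handed in: The collared handle stands at the jaws (collar within 6 mm of the crimping point, seen from above), the table is at rest (under 0.1 rad/s), and both keys are up again (within 2 mm) (all of step 1 and value of joint each of square_key, round_key below 0.002 m); the robot touches nothing.
It fails at once if a key is pressed (over 4 mm) while the collared handle is more than 12 mm from its place at the jaws (horizontal distance between collar and crimp_point above 0.012 m and value of joint any of square_key, round_key above 0.004 m).
It fails at once if both keys are down (over 4 mm) together (value of joint each of square_key, round_key above 0.004 m).
It fails at once if a bystander (knife, block, hammer, jar, brush) is moved more than 40 mm (distance of any of knife_a, knife_b, walnut_block, hammer, glue_jar, brush from where it was at the start of the episode above 0.04 m).
It also fails if it takes over 66 s, if anything falls off the work surface, if the arm or the gripper's body presses on something with over 40 N, if the wrist force passes 120 N, or if a joint passes its speed limit or range.

### The arm

A 7-joint arm with a two-finger parallel gripper is mounted at the origin on the work surface. World frame = base frame: x ahead of the robot, y to its left, z up, the work surface at z = 0. Lengths are in m, angles in degrees, forces in N, time in s.
With the tool pointing down it reaches from about 0.4 to 0.85 m from the base axis. Payload 4.5 kg.
Tool frame: the origin (TCP) lies on the centre line of the jaws, within the pads' length; the fingertips stand 14 mm ahead of it and the grasp point (between the pads) lies 5 mm behind it; z points along the fingers, y is the line along which they close (so a half turn about z gives the same grasp; the last joint's range is limited). The gripper opens to 85 mm and grips with 20 to 120 N. Pads are 22 mm wide; open, the fingers measure 114 mm over their backs; the gripper's body (76 mm by 85 mm) begins 54 mm behind the grasp point. The pads swing forward as they close: fully open they stand 13 mm farther back than shut.
Start: joints at [-74.897, 39.483, -11.15, 89.685, 9.013, 51.709, -12.324], TCP at [0.142, 0.609, 0.245] pointing down, gripper open.
Joint ranges: [-172.22, 172.22], [-26.19, 119.32], [-84.43, 86.54], [7.71, 146.69], [-57.33, 237.33], [2.42, 119.75], [-152.13, 152.13]. Speed limits (degrees/s): [147.25, 147.25, 180, 180, 180, 180, 180].

### API

Orientations are given as a 3x3 rotation matrix whose columns are the frame's x, y, z axes.
In Python, from plant import manip, imaging, finder gives the robot as it stands.
- The arm moves only by the tool arm_command, never from a script. Its argument "motion" is a list of rows, each a list of 5 numbers: the shift along the tool's x, y, z scaled (see below), then the turn about the tool's z scaled (see below), then the opening, from 0 (shut) to 1 (fully open). In form: [[x, y, z, roll, hand], ...]. A call has 1 to 10 rows; each row is the pose to reach, as a shift and turn from the pose commanded when the call began, along the tool's axes at that moment, turning the shorter way round; what a row does not reach only later rows make up. The controller multiplies each number of a shift by 25 cm and each number of a turn by 360 degrees. A row lasts 1/8 s, in which the tool goes at most 62.5 mm and 10.7 degrees, less where a joint would pass 70% of its speed; a pose out of reach is approached as far as the arm can. A call with a number of a shift or a turn outside -1 to 1 is refused whole. A call with a gripper value outside its range is refused whole. The fingers move at their own pace and stop on an object; "grip_force" is the grip in N (left out, the last holds). Time passes only in rows, so rows that repeat a pose let the fingers close. It gives the time, the measured TCP pose, the force, the opening and the grip force at its end, in the units of the state.
- manip.observe(): the state, without advancing time (a new reading comes with each control period).
- imaging.snapshot(name): name is "side" or "top" or "wrist"; returns the picture (480x640x3 uint8, blue, green, red); there is no depth.
- imaging.get_calibration(name): a dict with "mtx" (3x3 intrinsics, pixels), "rvec" (rotation vector, rad) and "tvec" (3), from world to camera coordinates, as OpenCV has them; the wrist camera has in their place "T_tool_cam" (4x4, takes a point from camera to tool coordinates, whose origin is the TCP and whose axes are the flange's). Camera axes: x right, y down, z forward; pixel columns grow to the right and rows downward; lengths in m; the calibration is good to about 2 mm. The wrist camera is an equidistant fisheye: a pixel r from the principal point sees the ray r / f radians off the axis. A picture is of the moment at which its call begins: read the wrist's pose just before it. get_calibration takes no time and is no camera call.
- manip.finish_job(): hands the job in; it is judged then, once.
Trained networks look in the newest picture that a camera, given by its name, has taken for a name from the list of things; names that differ only in an ending like _2 or _b are one class to them, and where a whole thing is asked for, a point or a joint stands for the part that bears it (a point fixed in the world has none). Each returns a list of dicts, best first, with "conf" (0 to 1); they miss things now and then, are a little off and sometimes report something else, mostly with a low value. They report only what shows in the picture. A call takes as long as a camera call. They do not tell look-alikes from the thing itself.
- finder.search_frame(camera, thing): "pixel" ([column, row] in pixels, amid what is visible of it).
The state is a dict: "clock": time; "joint_pos": joint angles; "joint_vel": joint speeds; "joint_efforts": joint torques, N m; "tcp_pos": TCP position; "eef_rot": TCP orientation; "force": force on the tool from outside, world axes, zero at the start; "ft_torque": the same for the moment, N m; "opening": finger opening in m; "grip_force": force on a finger pad.
Only numpy, scipy, OpenCV 4.12 (cv2) and the standard library are available. Lean on these libraries where they do the work, as an engineer would, in place of code of your own. Each camera call takes 0.05 s, during which the arm holds its last target. There are 200 camera calls.

## Working session

There is one attempt and no reset: what is moved stays moved. The work goes in short steps, Python scripts to look and compute and a tool call to move; the robot and the scene stay as the last step left them, time stands still between calls to the robot, and variables do not carry over. Pictures are saved under pics/ and viewed, at most 10 in all, crops included, and the job is handed in when it is done.

Besides the shell and the picture viewer there is one more tool, called after "Request:" as name(argument=value, ...) on one line, values as JSON. arm_command: Moves the arm, as the interface text tells. Its arguments: {"type":"object","properties":{"motion":{"type":"array"},"grip_force":{"type":"number"}},"required":["motion"]}

```bash
mkdir -p pics; ls
python3 - <<'E'
from plant import manip, imaging, finder
import cv2,numpy as np
for c in ["top","side"]:
    cv2.imwrite(f"pics/{c}0.png",imaging.snapshot(c))
    for t in ["bar","plate","collar","square_top","round_top"]:
        print(c,t,[(np.round(d["pixel"]).tolist(),round(d["conf"],2)) for d in finder.search_frame(c,t)[:4]])
s=manip.observe();print(s["clock"],s["tcp_pos"],s["eef_rot"],s["force"],s["opening"])
E
```

```text
pics
top bar [([272.0, 235.0], 0.96)]
top plate [([275.0, 234.0], 0.62)]
top collar [([274.0, 235.0], 0.59)]
top square_top [([436.0, 318.0], 0.7), ([390.0, 173.0], 0.63), ([486.0, 267.0], 0.54), ([365.0, 252.0], 0.53)]
top round_top [([350.0, 201.0], 0.65)]
side bar [([296.0, 218.0], 0.64)]
side plate [([295.0, 218.0], 0.63)]
side collar [([298.0, 217.0], 0.67)]
side square_top [([424.0, 282.0], 0.69), ([298.0, 401.0], 0.69), ([327.0, 297.0], 0.61), ([400.0, 434.0], 0.56)]
side round_top [([367.0, 263.0], 0.52), ([294.0, 218.0], 0.3)]
0.6 [0.14233244 0.608617   0.24532432] [[-9.73731615e-01  2.27698795e-01  2.88193787e-05]
 [ 2.27698797e-01  9.73731607e-01  1.23352595e-04]
 [ 2.48972321e-08  1.26674459e-04 -9.99999992e-01]] [-0.60078774  1.4328128  -0.38447279] 0.0856673620383762
```

View pics/top0.png

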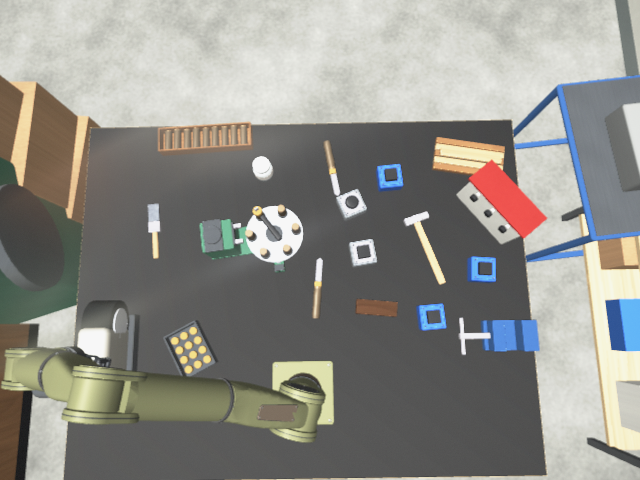

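View pics/side0.png

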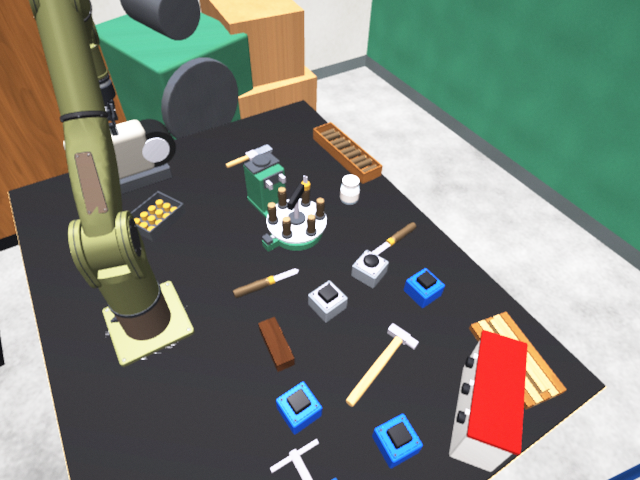

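The top view shows the turntable at about (272,235) and the green head to its left. The collared handle is at (257,211), one notch clockwise from the jaws, so the table must turn +60°. The grey square key is at (363,252) and the round key at (351,202). The blue ones are decoys.

```bash
cat > h.py <<'E'
import numpy as np, cv2
from plant import manip, imaging, finder
def ray(c,px,s=None):
    k=imaging.get_calibration(c); M=np.array(k["mtx"],float)
    if c=="wrist":
        p=np.array([(px[0]-M[0,2])/M[0,0],(px[1]-M[1,2])/M[1,1]]); r=np.linalg.norm(p)
        d=np.r_[p/max(r,1e-9)*np.sin(r),np.cos(r)]; T=np.array(k["T_tool_cam"]); R=np.array(s["eef_rot"])
        return np.array(s["tcp_pos"])+R@T[:3,3], R@T[:3,:3]@d
    R=cv2.Rodrigues(np.array(k["rvec"],float))[0]; t=np.array(k["tvec"],float).ravel()
    return -R.T@t, R.T@np.linalg.solve(M,[px[0],px[1],1])
def hit(c,px,z,s=None):
    o,d=ray(c,px,s); return (o+d*(z-o[2])/d[2])[:2]
E
python3 - <<'E'
from h import *
def p(n,*a): print(n,np.round(hit(*a),4))
p("bar top","top",(272,235),.165);p("bar side","side",(296,218),.15)
p("sq top","top",(363,252),.076);p("sq side","side",(328,294),.076)
p("rd top","top",(351,202),.076);p("rd side","side",(371,260),.076)
p("collar top","top",(257,211),.155);p("head","top",(212,233),.19)
im=cv2.imread("pics/top0.png")[180:290,180:400]; a=cv2.resize(im,None,fx=3.6,fy=3.6,interpolation=cv2.INTER_CUBIC)
cv2.imwrite("pics/crop.png",a)
print(imaging.get_calibration("wrist"))
E
```

```text
bar top [0.5159 0.087 ]
bar side [0.5001 0.0163]
sq top [ 0.4681 -0.2157]
sq side [ 0.4657 -0.2259]
rd top [ 0.6455 -0.1798]
rd side [ 0.6427 -0.1877]
collar top [0.5997 0.1381]
head [0.5211 0.2775]
{'mtx': array([[371.64829954,   0.        , 321.28806364],
       [  0.        , 371.64829954, 248.35625131],
       [  0.        ,   0.        ,   1.        ]]), 'T_tool_cam': array([[-2.62186816e-04, -9.62123974e-01, -2.72612162e-01,
         6.99724886e-02],
       [ 9.99999173e-01,  9.08884970e-05, -1.28252752e-03,
        -7.85857080e-04],
       [ 1.25872779e-03, -2.72612273e-01,  9.62123154e-01,
        -1.29525321e-01],
       [ 0.00000000e+00,  0.00000000e+00,  0.00000000e+00,
         1.00000000e+00]])}
```

View pics/crop.png

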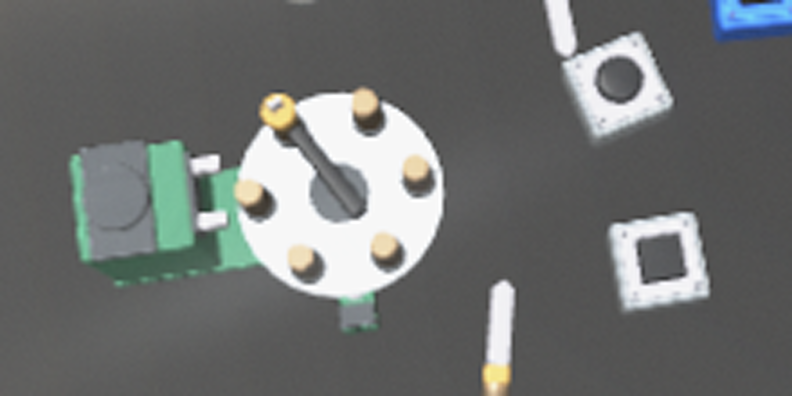

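The crop confirms it: the bar runs from crop (296,136) to (353,208), with the collar at its upper-left end at (278,108). The jaws are at about (207,190), next to the bare handle at (248,190).

Run:
```python
from h import *
from scipy.optimize import least_squares
f=lambda u:(u[0]/3.6+179.6,u[1]/3.6+179.6)
H=np.array([hit("top",f(u),.135) for u in [(248,188),(302,257),(385,244),(415,167),(365,98)]])
C=hit("top",f((278,105)),.155)
def res(v):
    a=v[2]+np.radians(60)*np.arange(6); P=v[:2]+.078*np.c_[np.cos(a),np.sin(a)]
    return (P-np.r_[H,[C]]).ravel()
r=least_squares(res,[.52,.06,np.pi/2]); print(r.x[:2],"head dir",np.degrees(r.x[2]),np.round(r.fun*1e3,1))
b=[hit("top",f(u),.176) for u in [(296,136),(353,208)]]; print("bar",(b[0]+b[1])/2,np.degrees(np.arctan2(*(b[0]-b[1])[::-1])))
hd=[hit("top",f(u),.19) for u in [(181,143),(193,245)]];print("head front",(hd[0]+hd[1])/2,np.degrees(np.arctan2(*(hd[0]-hd[1])[::-1])))
for n,u in [("rd",(619,78)),("sq",(662,258))]: print(n,hit("top",f(u),.076))
```

```text
[0.54282755 0.09025263] head dir 97.37980858040679 [-1.  -1.1  2.5  2.   1.8  1.   1.9 -0.9 -2.8  0.1 -2.5 -1.1]
bar [0.53929425 0.0933978 ] 37.560442885374904
head front [0.51863347 0.214525  ] 7.625528648615179
rd [ 0.64806335 -0.18175783]
sq [ 0.47064886 -0.21750403]
```

Request:
arm_command(motion=[[-0.12,-0.1,-0.1,0.025,1],[-0.25,-0.2,-0.2,0.05,1],[-0.38,-0.31,-0.25,0.075,1],[-0.5,-0.41,-0.25,0.1,1],[-0.63,-0.51,-0.25,0.125,1],[-0.75,-0.61,-0.25,0.15,1],[-0.88,-0.72,-0.25,0.175,1],[-1,-0.82,-0.25,0.2,1],[-1,-0.82,-0.25,0.2,1]])

```text
clock: 1.72
tcp_pos: [0.3412, 0.3491, 0.3081]
eef_rot: [[-0.077, 0.997, 0.001], [0.997, 0.077, -0.001], [-0.001, 0.001, -1.0]]
force: [-0.6, 0.4, 0.2]
opening: 0.0855
grip_force: 0.0
```

```bash
cat >> h.py <<'E'
def go(xy,z,yaw_y):
    s=manip.observe();R=np.array(s["eef_rot"]);p=np.array(s["tcp_pos"])
    d=R.T@(np.r_[xy,z]-p)/.25; y=np.degrees(np.arctan2(R[1,1],R[0,1]))
    roll=-((yaw_y-y+180)%360-180)/360
    print("t",s["clock"],"tcp",p.round(4),"yaw",round(y,1),"F",np.round(s["force"],1),"op",round(s["opening"],4),"j7",round(s["joint_pos"][6],1),"move",d.round(4),round(roll,4))
E
python3 -c "
from h import *
go((.542,.091),.30,-52.6)"
```

```text
t 1.725 tcp [0.3412 0.3491 0.3081] yaw 4.4 F [-0.6  0.4  0.2] op 0.0855 j7 -41.4 move [-1.0913  0.7207  0.035 ] 0.1584
```

Request:
arm_command(motion=[[-0.12,0.09,0,0.02,1],[-0.25,0.18,0,0.04,1],[-0.38,0.27,0,0.06,1],[-0.5,0.36,0,0.08,1],[-0.63,0.45,0,0.1,1],[-0.75,0.54,0,0.12,1],[-0.88,0.63,0,0.14,1],[-1,0.72,0,0.1584,1],[-1,0.72,0,0.1584,1]])

```text
clock: 2.85
tcp_pos: [0.5411, 0.1162, 0.3078]
eef_rot: [[0.792, 0.611, 0.002], [0.611, -0.792, -0.001], [0.0, 0.002, -1.0]]
force: [-0.6, 0.4, -1.2]
opening: 0.0853
grip_force: 0.0
```

Run:
```python
from h import *
s=manip.observe(); im=imaging.snapshot("wrist"); cv2.imwrite("pics/w1.png",im)
for t in ["bar","collar"]: print(t,[(d["pixel"],d["conf"]) for d in finder.search_frame("wrist",t)[:3]])
go((.542,.091),.25,-52.6)
```

```text
bar [([339.7, 222.7], 0.75), ([556.5, 294.2], 0.53)]
collar [([336.5, 229.4], 0.9), ([557.7, 295.7], 0.63)]
t 3.0 tcp [0.5388 0.1201 0.3075] yaw -52.0 F [ 0.  0. -0.] op 0.0853 j7 -53.1 move [-0.0614  0.0999  0.2299] 0.0017
```

View pics/w1.png

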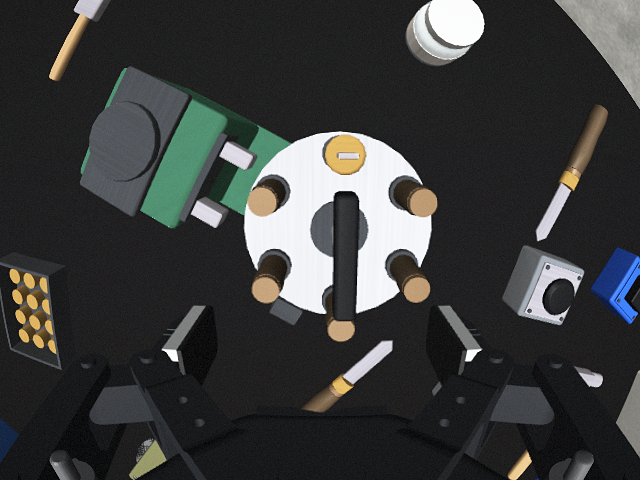

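The wrist view shows the bar from (345,193) to (343,320) and the collar with its tang at (346,155). The bar is nearly parallel to the tool's x axis.

Run:
```python
from h import *
s=manip.observe()
A=hit("wrist",(345.5,193),.176,s);B=hit("wrist",(343,321),.176,s);print("bar",(A+B)/2,np.linalg.norm(A-B),np.degrees(np.arctan2(*(A-B)[::-1])))
T=hit("wrist",(348.5,156),.183,s);print("tang",T)
H=np.array([hit("wrist",u,.135,s) for u in [(263,201),(424,202),(416,289),(266,289),(341,330)]])
c=(H[0]+H[2]+H[1]+H[3])/4; print("axis",c,(T+H[4])/2,"dir",np.degrees(np.arctan2(*(T-H[4])[::-1])),np.linalg.norm(T-H[4]))
print("rd",hit("wrist",(559,297),.076,s))
cc=(c+(A+B)/2)/2
go(cc,.25,np.degrees(np.arctan2(*(A-B)[::-1]))-90)
go(cc,.166,np.degrees(np.arctan2(*(A-B)[::-1]))-90)
```

```text
bar [0.53684291 0.09717627] 0.09995701854863866 37.967277210711266
tang [0.59790145 0.14313329]
axis [0.53704672 0.09552541] [0.53602809 0.09504601] dir 37.85395322767241 0.15672523110110068
rd [ 0.64285713 -0.17101841]
t 3.0 tcp [0.5388 0.1201 0.3075] yaw -52.0 F [ 0.  0. -0.] op 0.0853 j7 -53.1 move [-0.0641  0.0706  0.2299] 0.0001
t 3.0 tcp [0.5388 0.1201 0.3075] yaw -52.0 F [ 0.  0. -0.] op 0.0853 j7 -53.1 move [-0.0641  0.0712  0.5659] 0.0001
```

Request:
arm_command(motion=[[-0.03,0.04,0.1,0,1],[-0.065,0.085,0.2,0,1],[-0.065,0.085,0.28,0,1],[-0.065,0.085,0.28,0,1],[-0.065,0.085,0.28,0,1],[-0.065,0.085,0.28,0,1]])

```text
clock: 3.75
tcp_pos: [0.5402, 0.0921, 0.2387]
eef_rot: [[0.789, 0.614, 0.002], [0.614, -0.789, 0.001], [0.002, 0.0, -1.0]]
force: [0.6, -0.1, 0.2]
opening: 0.0853
grip_force: 0.0
```

Run:
```python
from h import *
s=manip.observe(); im=imaging.snapshot("wrist"); cv2.imwrite("pics/w2.png",im)
go((.54,.0925),.166,-52.6)
```

```text
t 3.8 tcp [0.5401 0.0919 0.2386] yaw -52.1 F [0.1 0.3 0.2] op 0.0854 j7 -47.8 move [ 0.0007 -0.0025  0.2905] 0.0013
```

View pics/w2.png

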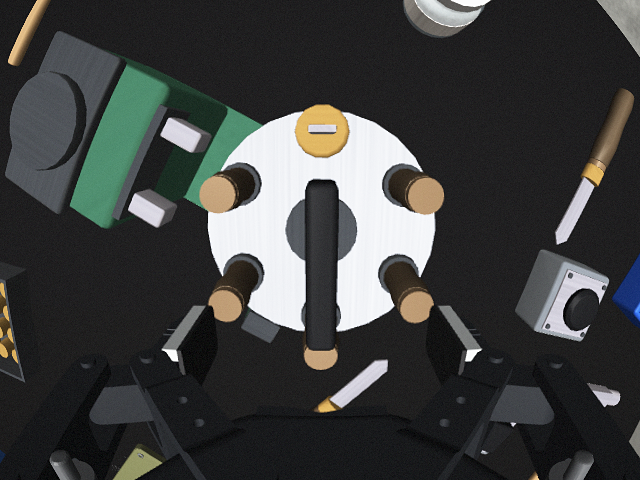

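The bar runs from (321,180) to (321,350), aligned with the tool and centred between the fingers (principal column 321).

Run:
```python
from h import *
s=manip.observe()
A=hit("wrist",(321.5,179.5),.176,s);B=hit("wrist",(321,351),.176,s);c=(A+B)/2;a=np.degrees(np.arctan2(*(A-B)[::-1]));print("bar",c,np.linalg.norm(A-B),a)
print("rd",hit("wrist",(581,310),.076,s))
go(c,.166,a-90)
J=[hit("wrist",u,.15,s) for u in [(186,135),(153,208)]];print("jaws",J, np.degrees(np.arctan2(*((J[0]+J[1])/2-c)[::-1])))
```

```text
bar [0.540032   0.09182568] 0.10096409052130427 37.68485778020517
rd [ 0.64318713 -0.17544357]
t 3.8 tcp [0.5401 0.0919 0.2386] yaw -52.1 F [0.1 0.3 0.2] op 0.0854 j7 -47.8 move [-0.0008 -0.0003  0.2905] 0.0005
jaws [array([0.55100759, 0.20377601]), array([0.50026572, 0.19665798])] 97.56512496394271
```

Request:
arm_command(motion=[[0,0,0.1,0,1],[0,0,0.2,0,1],[0,0,0.27,0,1],[0,0,0.29,0,1],[0,0,0.29,0,1],[0,0,0.29,0,0],[0,0,0.29,0,0],[0,0,0.29,0,0],[0,0,0.29,0,0],[0,0,0.29,0,0]], grip_force=50)

```text
clock: 5.05
tcp_pos: [0.5396, 0.0917, 0.1657]
eef_rot: [[0.79, 0.613, -0.0], [0.613, -0.79, 0.001], [0.0, -0.001, -1.0]]
force: [-2.1, 2.4, 6.4]
opening: 0.017
grip_force: 50.8
```

Gripped at 17 mm. Next I turn 60° anticlockwise, which is negative roll.

Request:
arm_command(motion=[[0,0,0,-0.02,0],[0,0,0,-0.04,0],[0,0,0,-0.06,0],[0,0,0,-0.08,0],[0,0,0,-0.1,0],[0,0,0,-0.12,0],[0,0,0,-0.14,0],[0,0,0,-0.16,0],[0,0,0,-0.166,0],[0,0,0,-0.166,0]])

```text
clock: 6.3
tcp_pos: [0.5403, 0.0914, 0.1657]
eef_rot: [[-0.13, 0.991, 0.001], [0.991, 0.13, 0.0], [0.0, 0.001, -1.0]]
force: [0.6, -1.0, 5.5]
opening: 0.017
grip_force: 50.8
```

Request:
arm_command(motion=[[0,0,0,0,0],[0,0,0,0,0],[0,0,0,0,0],[0,0,0,0,0]])

```text
clock: 6.8
tcp_pos: [0.5403, 0.0914, 0.1657]
eef_rot: [[-0.13, 0.992, 0.001], [0.992, 0.13, 0.0], [-0.0, 0.001, -1.0]]
force: [-0.1, 1.0, 5.5]
opening: 0.0172
grip_force: 50.8
```

```bash
python3 -c "
from h import *
go((.54,.092),.166,7.5); print(manip.observe()['ft_torque'])"
```

```text
t 6.8 tcp [0.5403 0.0914 0.1657] yaw 7.5 F [-0.1  1.   5.5] op 0.0172 j7 -5.4 move [ 0.0026 -0.0009 -0.0013] -0.0001
[-0.00354196  0.04837178  0.05729784]
```

Request:
arm_command(motion=[[0,0,0,0,1],[0,0,0,0,1],[0,0,0,0,1],[0,0,0,0,1],[0,0,-0.1,0,1],[0,0,-0.25,0,1],[0,0,-0.4,0,1],[0,0,-0.45,0,1],[0,0,-0.45,0,1],[0,0,-0.45,0,1]])

```text
clock: 8.05
tcp_pos: [0.5388, 0.0912, 0.2764]
eef_rot: [[-0.132, 0.991, -0.003], [0.991, 0.132, -0.001], [-0.0, -0.003, -1.0]]
force: [-0.6, -0.1, -0.6]
opening: 0.085
grip_force: 0.0
```

Run:
```python
from h import *
im=imaging.snapshot("wrist"); cv2.imwrite("pics/w3.png",im)
s=manip.observe();print(s["force"],s["opening"])
go((.469,-.2165),.30,7.5)
```

```text
[ 0.21317983  0.85111793 -0.03401481] 0.08530893365216638
t 8.1 tcp [0.5388 0.0912 0.2763] yaw 7.6 F [ 0.2  0.9 -0. ] op 0.0853 j7 -5.4 move [-1.1833 -0.4392 -0.0932] 0.0002
```

View pics/w3.png

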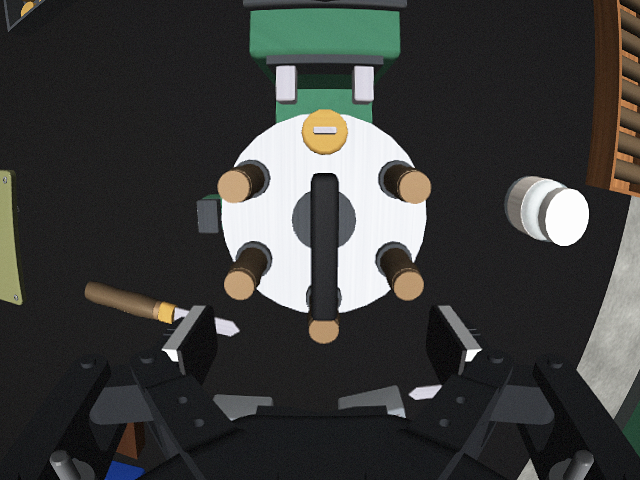

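The collar at (325,132) sits midway between the jaws at (286,364 columns), so the table is in its notch. Next is the square key, with the fingers shut.

Request:
arm_command(motion=[[-0.1,-0.04,0.0,0,0],[-0.22,-0.08,0.0,0,0],[-0.34,-0.12,0,0,0],[-0.46,-0.18,0,0,0],[-0.58,-0.22,0,0,0],[-0.7,-0.27,0,0,0],[-0.82,-0.32,0,0,0],[-0.9,-0.38,0,0,0],[-0.95,-0.42,0,0,0],[-0.95,-0.42,0,0,0]])

```text
clock: 9.35
tcp_pos: [0.4661, -0.1585, 0.2773]
eef_rot: [[-0.13, 0.992, -0.001], [0.992, 0.13, 0.0], [0.0, -0.001, -1.0]]
force: [0.5, 0.5, 0.3]
opening: 0.0003
grip_force: 0.0
```

Request:
arm_command(motion=[[-0.06,0,0.1,0,0],[-0.12,0,0.2,0,0],[-0.18,0,0.3,0,0],[-0.23,-0.02,0.4,0,0],[-0.23,-0.02,0.4,0,0],[-0.23,-0.02,0.4,0,0],[-0.23,-0.02,0.4,0,0]])

```text
clock: 10.22
tcp_pos: [0.4706, -0.2147, 0.1788]
eef_rot: [[-0.133, 0.991, 0.002], [0.991, 0.133, -0.0], [-0.0, 0.002, -1.0]]
force: [-0.6, 0.3, 0.6]
opening: -0.0002
grip_force: 0.0
```

Run:
```python
from h import *
im=imaging.snapshot("wrist"); cv2.imwrite("pics/w4.png",im)
go((.4695,-.217),.105,7.5)
for t in ["square_top","round_top"]: print(t,[(np.round(d["pixel"]),round(d["conf"],2),hit("wrist",d["pixel"],.076,manip.observe())) for d in finder.search_frame("wrist",t)[:3]])
```

```text
t 10.275 tcp [ 0.4705 -0.2149  0.1787] yaw 7.6 F [ 0.2 -0.   0.8] op -0.0003 j7 27.3 move [-0.0078 -0.0055  0.2949] 0.0004
square_top [(array([317., 252.]), 0.86, array([ 0.46653752, -0.21550649])), (array([576., 386.]), 0.67, array([ 0.72720594, -0.31568523])), (array([ 63., 414.]), 0.59, array([ 0.23120017, -0.42153769]))]
round_top [(array([554., 237.]), 0.95, array([ 0.6386242, -0.1812591]))]
```

View pics/w4.png

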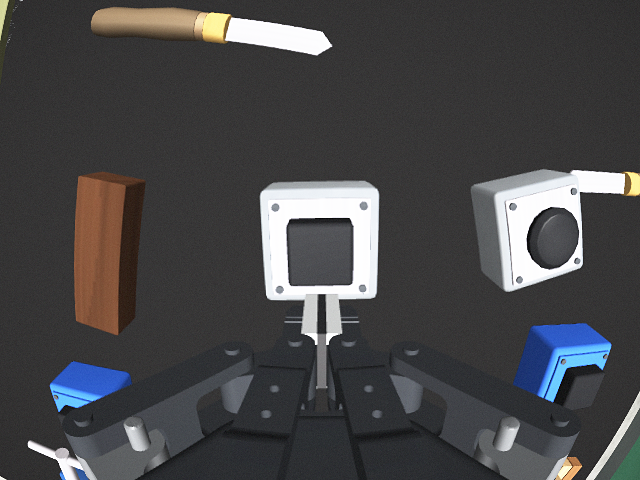

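The square key's cap is centred at (320,253), straight under the fingers. The round key is at (553,238).

Request:
arm_command(motion=[[-0.004,-0.006,0.1,0,0],[-0.004,-0.006,0.2,0,0],[-0.004,-0.006,0.28,0,0],[-0.004,-0.006,0.33,0,0],[-0.004,-0.006,0.35,0,0],[-0.004,-0.006,0.365,0,0],[-0.004,-0.006,0.375,0,0],[-0.004,-0.006,0.385,0,0],[-0.004,-0.006,0.385,0,0],[-0.004,-0.006,0.385,0,0]])

```text
clock: 11.62
tcp_pos: [0.4682, -0.2167, 0.0821]
eef_rot: [[-0.132, 0.991, 0.0], [0.991, 0.132, 0.0], [-0.0, 0.0, -1.0]]
force: [-1.7, 0.7, 6.4]
opening: 0.0
grip_force: 3.5
```

Run:
```python
from h import *
go((.4685,-.2155),.0823,7.5)
```

```text
t 11.625 tcp [ 0.4682 -0.2167  0.0821] yaw 7.6 F [-1.7  0.7  6.4] op 0.0 j7 27.2 move [ 0.0044  0.0018 -0.0009] 0.0002
```

Request:
arm_command(motion=[[0,0,-0.06,0,0],[0,0,-0.2,0,0],[0,0,-0.38,0,0],[0,0.15,-0.38,0,0],[0.02,0.3,-0.38,0,0],[0.03,0.45,-0.38,0,0],[0.05,0.6,-0.38,0,0],[0.05,0.7,-0.38,0,0],[0.05,0.7,-0.38,0,0],[0.05,0.7,-0.38,0,0]])

```text
clock: 12.88
tcp_pos: [0.6388, -0.182, 0.1767]
eef_rot: [[-0.131, 0.991, -0.001], [0.991, 0.131, -0.0], [-0.0, -0.001, -1.0]]
force: [0.1, 0.0, 0.0]
opening: -0.0
grip_force: 0.0
```

Request:
arm_command(motion=[[0,0,0,0,0],[0,0,0,0,0],[0,0,0,0,0]])

```text
clock: 13.25
tcp_pos: [0.6397, -0.1816, 0.1767]
eef_rot: [[-0.131, 0.991, -0.0], [0.991, 0.131, 0.0], [0.0, -0.0, -1.0]]
force: [0.0, 0.1, 1.3]
opening: -0.0001
grip_force: 0.0
```

Run:
```python
from h import *
im=imaging.snapshot("wrist"); cv2.imwrite("pics/w5.png",im)
d=finder.search_frame("wrist","round_top")[0]; s=manip.observe();h=hit("wrist",d["pixel"],.076,s);print(d,h)
go(h,.0823,7.5)
```

```text
{'pixel': [8.6, 269.4], 'conf': 0.69} [ 0.368928  -0.2334307]
t 13.35 tcp [ 0.6398 -0.1814  0.1766] yaw 7.6 F [ 0.2  0.4 -0.6] op 0.0 j7 20.9 move [-0.0639 -1.1016  0.3771] 0.0002
```

View pics/w5.png

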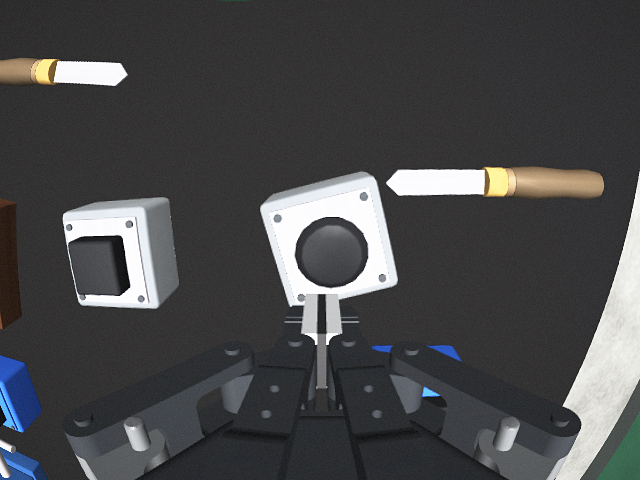

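The network's detection here was wrong: (9,269) is not the round key. In the picture the round cap is centred at (332,252), about 7 mm along the tool's +y.

Request:
arm_command(motion=[[-0.004,0.028,0.1,0,0],[-0.004,0.028,0.2,0,0],[-0.004,0.028,0.28,0,0],[-0.004,0.028,0.32,0,0],[-0.004,0.028,0.34,0,0],[-0.004,0.028,0.355,0,0],[-0.004,0.028,0.367,0,0],[-0.004,0.028,0.377,0,0],[-0.004,0.028,0.377,0,0],[-0.004,0.028,0.377,0,0]])

```text
clock: 14.6
tcp_pos: [0.6473, -0.1815, 0.0827]
eef_rot: [[-0.132, 0.991, 0.001], [0.991, 0.132, -0.0], [-0.0, 0.001, -1.0]]
force: [-0.7, 0.0, 4.9]
opening: -0.0001
grip_force: 2.3
```

Run:
```python
from h import *
go((.645,-.181),.0823,7.5)
```

```text
t 14.6 tcp [ 0.6473 -0.1815  0.0827] yaw 7.6 F [-0.7  0.   4.9] op -0.0001 j7 20.7 move [ 0.0032 -0.0088  0.0015] 0.0002
```

Request:
arm_command(motion=[[0,0,0.003,0,0],[0,0,0.003,0,0],[0,0,-0.06,0,0],[0,0,-0.2,0,0],[0,0,-0.4,0,0],[0,0,-0.5,0,0],[0,0,-0.5,0,0],[0,0,-0.5,0,0],[0,0,-0.5,0,0]])

```text
clock: 15.72
tcp_pos: [0.6461, -0.181, 0.2056]
eef_rot: [[-0.132, 0.991, -0.003], [0.991, 0.132, 0.001], [0.001, -0.003, -1.0]]
force: [0.7, 0.1, -0.4]
opening: -0.0
grip_force: 0.0
```

Run:
```python
from h import *
im=imaging.snapshot("side")[130:330,200:460]; cv2.imwrite("pics/s2.png",cv2.resize(im,None,fx=3,fy=3,interpolation=cv2.INTER_CUBIC))
print(manip.observe()["force"])
```

```text
[-0.24809369  0.70623638  0.61537158]
```

View pics/s2.png

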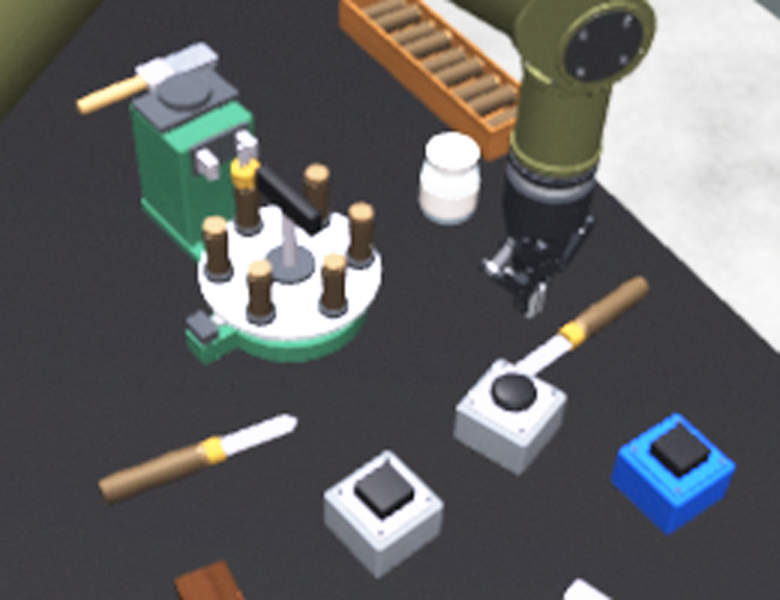

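The collar at (245,172) stands at the jaws, both keys are up, the arm is clear of everything, and the knives are where they were.

```bash
python3 -c "
from plant import manip
print(manip.finish_job())"
```

```text
the job is handed in; nothing more can be done
None
```

The table was turned one notch (+60°) so the collared handle stands at the jaws, then the square key and after it the round key were pressed down about 8 mm and let go; the job was handed in at about 16 s, with no verdict returned.

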